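Try the lift-up door stay of the sauce locker

ROBOT

A 6-joint arm with a two-finger parallel gripper is mounted at the origin on the work surface. World frame = base frame: x ahead of the robot, y to its left, z up, the work surface at z = 0. Lengths are in m, angles in rad, forces in N, time in s.
With the tool pointing down it reaches from about 0.35 to 0.85 m from the base axis. Payload 8.1 kg.
Tool frame: the origin (TCP) lies at the very end of the fingers, on their centre line; the grasp point (between the pads) lies 19 mm behind it; z points along the fingers, y is the line along which they close (so a half turn about z gives the same grasp; the last joint's range is limited). The gripper opens to 93 mm and grips with 3 to 60 N. Pads are 15 mm wide; open, the fingers measure 128 mm over their backs; the gripper's body (75 mm by 188 mm) begins 65 mm behind the grasp point.
Start: joints at [1.16, 0.13, 1.488, -0, 1.523, -0.085], TCP at [0.192, 0.568, 0.219] pointing down, gripper open.
Joint ranges: [-2.96, 2.96], [-0.89, 2.26], [0.02, 2.5], [-1.34, 4.48], [0, 2.73], [-2.66, 2.66]. Speed limits (rad/s): [2.39, 2.39, 2.79, 3.14, 3.14, 3.14].

INTERFACE

Orientations are given as a 3x3 rotation matrix whose columns are the frame's x, y, z axes.
In Python, from station import observe, read_camera, camera_model, job_done gives the robot as it stands.
- The arm moves only by the tool send_rows, never from a script. Its arguments are lists of equal length, an entry for each row: "travel": the shift along the tool's x, y, z in m, a list of three; "dr": the turn, a rotation vector about the tool's x, y, z in rad, a list of three; "hand": the closure, from -1 (fully open) to 1 (shut). A call has 1 to 12 rows; each row shifts and turns the commanded pose from where the row before left it, along the tool's axes as they then stand; what a row does not reach is not made up. A row lasts 1/8 s, in which the tool goes at most 62.5 mm and 10.7 degrees, less where a joint would pass 70% of its speed; a pose out of reach is approached as far as the arm can. A call with a gripper value outside its range is refused whole. The fingers move at their own pace and stop on an object; "newtons" is the grip in N (left out, the last holds). Time passes only in rows, so rows that do not move let the fingers close. It gives the time, the measured TCP pose, the force, the opening and the grip force at its end, in the units of the state.
- observe(): the state, without advancing time (a new reading comes with each control period).
- read_camera(name): name is "scene" or "top" or "wrist"; returns (picture, depth): 400x640x3 uint8, red, green, blue; 400x640 float32, m along the optical axis (not along the pixel's ray), 0 where there is no reading.
- camera_model(name): a dict with "intrinsics" (3x3 intrinsics, pixels), "world_to_cam" (4x4, takes a point from world to camera coordinates). Camera axes: x right, y down, z forward; pixel columns grow to the right and rows downward; lengths in m; the calibration is good to about 2 mm. A picture is of the moment at which its call begins: read the wrist's pose just before it. camera_model takes no time and is no camera call; for the wrist camera it gives the pose at the moment of the call.
- job_done(): hands the job in; it is judged then, once.
The state is a dict: "t": time; "joint_pos": joint angles; "dq": joint speeds; "effort": joint torques, N m; "tcp_pos": TCP position; "eef_rot": TCP orientation; "wrist_force": force on the tool from outside, world axes, zero at the start; "ft_torque": the same for the moment, N m; "finger_gap": finger opening in m; "grasp_force": force on a finger pad.
Only numpy, scipy, OpenCV 4.12 (cv2) and the standard library are available. Lean on these libraries where they do the work, as an engineer would, in place of code of your own. Each camera call takes 0.05 s, during which the arm holds its last target. There are 200 camera calls.

TASK

A new stay has been fitted to the sauce locker, the one with the yellow handle: try it out. Lift its door by the handle until the stay locks, let go so that the stay alone carries the door, then press that locker's red release button and let the door sink until it is fully shut. Keep the green-handled locker shut, and leave the soy bottle and the green tub standing where they are.

Things in the scene. Friction and masses are not known exactly. Their poses are not given: they have to be found in the camera images.
- sauce: The sauce locker: white box fixed to the counter, yellow handle and marks, in mm 180 deep (x), 250 wide (y), 295 high; origin at the centre of its underside; x to its back, y left seen from the robot, z up. Front faces the robot, turned up to 9 degrees. Its upper front is a lift-up door, 250 wide, 205 high, 15 thick, 0.5 to 0.75 kg, hinged along its top edge 90 in front of the origin, 280 up.
- sauce_door (a joint): That door's angle in rad: 0 hanging shut, growing as its lower edge swings up towards the robot, end stop 1.52. The stay clicks in at about 1.35, then holds the door near 1.31 by itself: lift to 1.40 or more before letting go, or it sinks shut again. The hinge is damped: lifting at 0.4 rad/s takes 4 to 8 N; once unlocked the door sinks shut by itself in 3 to 5 s.
- sauce_handle (a point): Grip point of the yellow handle: an upright tab 12 thick (y), 36 high (z), 55 out of the door's face. Point: mid thickness and height, 40 out from the face. Pinch across y, from above or tilted; it may pivot in the pinch. Axes turn with the door; shut, they are the locker's, the point is 115 up and the hinge line lies 55 along x and 165 along z from it. Raised, the tab points up, 290 up (mm).
- sauce_button (a point): Centre of the top face of the red round release button, 32 across, on the yellow-marked locker's top, 52 behind the hinge line and 100 left of the locker's middle. Face 319 above the counter, 24 above the locker's top. Press straight down: sprung, 16 travel to a hard stop, the stay lets go at 5 to 8 (press about 12), 5 to 11 N; it comes back up by itself. Axes are the locker's (mm).
- paste_door (a joint): Angle of the other locker's door, rad, 0 shut: a like locker, but with a green handle and green marks, beside the sauce locker, on its left or right, with its own red button. It is to stay shut.
- soy_bottle: Dark soy sauce bottle, yellow cap, red label, 64 mm across and 220 mm high, standing loose on the counter at the side; origin at the centre of its underside, z up its axis. A bystander.
- tub: Green tub with a yellow lid, 106 x 86 x 84 mm, loose on the counter at the other side; origin at the centre of its underside, z up. A bystander.

How it is judged:
By the outcome, as a careful person would: the job done as asked, in the order asked, and still so for the second after the job is handed in, with the robot touching nothing.
It also fails if it takes over 56 s, if anything falls off the work surface, if the arm or the gripper's body presses on something with over 40 N, if the wrist force passes 120 N, or if a joint passes its speed limit or range.

## Working session

There is one attempt and no reset: what is moved stays moved. The work goes in short steps, Python scripts to look and compute and a tool call to move; the robot and the scene stay as the last step left them, time stands still between calls to the robot, and variables do not carry over. Pictures are saved under pics/ and viewed, at most 10 in all, crops included, and the job is handed in when it is done.

Besides the shell and the picture viewer there is one more tool, called after "Emit:" by a JSON object that holds its "api" and its "payload". send_rows: Moves the arm, as the interface text tells. Its arguments: {"type":"object","properties":{"travel":{"type":"array"},"dr":{"type":"array"},"hand":{"type":"array"},"newtons":{"type":"number"}},"required":["travel","dr","hand"]}

```bash
ls; mkdir -p pics; python3 - <<'E'
from station import *
import cv2,numpy as np
o=observe();print({k:np.round(v,3).tolist() for k,v in o.items()})
for n in ("scene","top"):
    p,d=read_camera(n);cv2.imwrite(f"pics/{n}0.png",p[:,:,::-1]);np.save(f"{n}0.npy",d)
    m=camera_model(n);print(n,np.round(m["intrinsics"],1).tolist(),np.round(m["world_to_cam"],3).tolist())
E
```

```text
pics
{'t': 0.0, 'joint_pos': [1.16, 0.131, 1.489, 0.0, 1.523, -0.085], 'dq': [0.002, -0.0, -0.0, 0.0, -0.001, -0.0], 'effort': [-0.001, -55.983, -49.176, 0.077, 0.036, -0.0], 'tcp_pos': [0.192, 0.568, 0.218], 'eef_rot': [[-0.947, 0.32, -0.001], [0.32, 0.947, -0.002], [0.0, -0.002, -1.0]], 'wrist_force': [0.208, -0.419, 0.146], 'ft_torque': [-0.0, -0.035, -0.007], 'grasp_force': 0.0, 'finger_gap': 0.093}
scene [[442.5, 0.0, 321.5], [0.0, 442.5, 200.4], [0.0, 0.0, 1.0]] [[-0.995, 0.102, 0.005, 0.598], [0.085, 0.851, -0.518, 0.064], [-0.057, -0.515, -0.855, 1.535], [0.0, 0.0, 0.0, 1.0]]
top [[474.2, 0.0, 317.1], [0.0, 474.2, 204.8], [0.0, 0.0, 1.0]] [[-0.028, -1.0, -0.002, 0.02], [-0.998, 0.028, -0.061, 0.61], [0.061, -0.0, -0.998, 1.856], [0.0, 0.0, 0.0, 1.0]]
```

View pics/scene0.png

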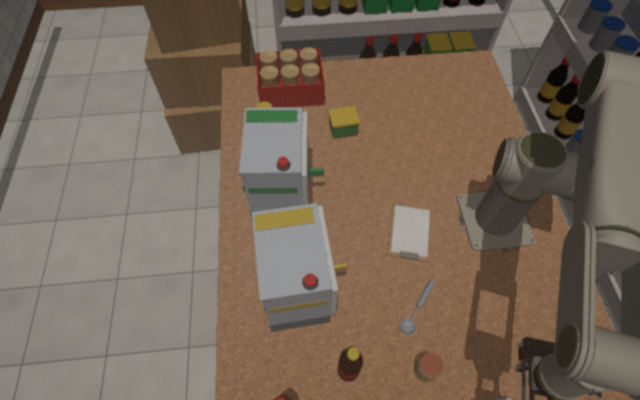

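View pics/top0.png

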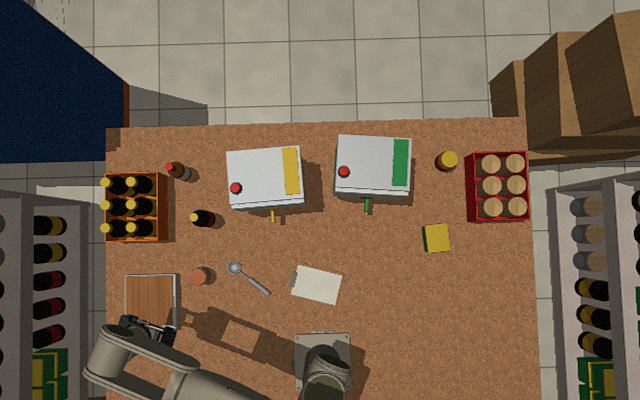

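The pictures show the sauce locker on the left (yellow handle near top pixel (272,215), button (236,188)). The paste locker is to its right, the bottle at (202,218) and the tub at (436,238). I'll enlarge the sauce locker.

```bash
python3 - <<'E'
import cv2
p=cv2.imread("pics/top0.png")[135:235,185:315]
cv2.imwrite("pics/crop0.png",cv2.resize(p,None,fx=6,fy=6,interpolation=cv2.INTER_CUBIC))
E
```

```text
(no output)
```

View pics/crop0.png

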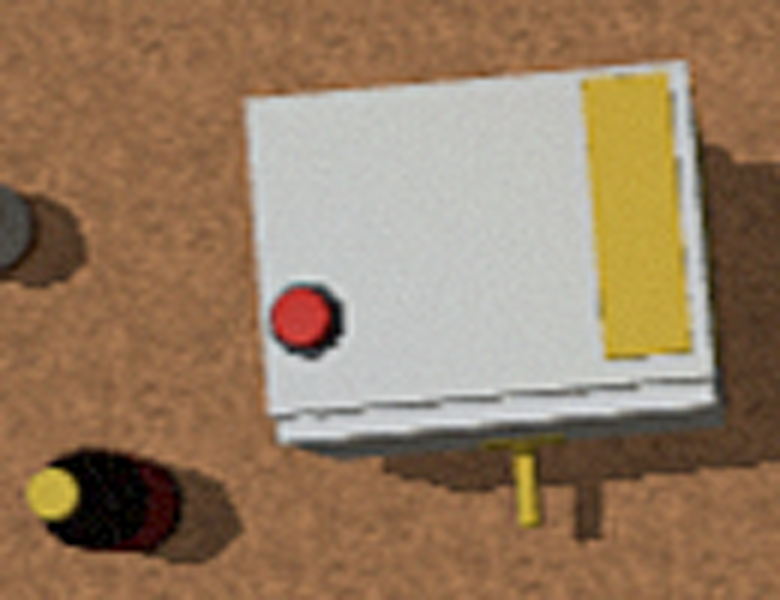

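The crop shows the locker's top corners at (247,98), (686,62), (270,415) and (714,380), the button at (301,316), and the handle tip at (529,523).

```bash
cat > h.py <<'E'
import numpy as np
from station import *
def ray(cam,u,v,z):
    m=camera_model(cam);K=m["intrinsics"];T=np.array(m["world_to_cam"]);R=T[:3,:3];c=-R.T@T[:3,3]
    d=R.T@np.linalg.inv(K)@[u,v,1];return c+d*(z-c[2])/d[2]
E
python3 - <<'E'
from h import *
f=lambda u,v,z:np.round(ray("top",u/6+185-.4,v/6+135-.4,z),4)
bl,br,fl,fr=f(247,98,.295),f(686,62,.295),f(270,415,.295),f(714,380,.295)
print(bl,br,fl,fr,f(278,442,.295),f(718,405,.295))
b=f(301,316,.319);ht=f(529,523,.133);print("btn",b,"tip",ht,"bottle cap",f(54,494,.22))
for e in (br-bl,fr-fl): print(np.hypot(*e[:2]),np.degrees(np.arctan2(-e[0],e[1]*-1)))
for th in np.radians([4.5,5,5.5,6,6.5,7]):   # yaw sign from edges
  for s in (1,-1):
    R=np.array([[np.cos(s*th),-np.sin(s*th)],[np.sin(s*th),np.cos(s*th)]])
    # button local (-0.09+.052, .1); tip local (-.09-.055-.015?,0)
    o=b[:2]-R@[-.038,.1]; c=np.mean([bl,br,fl,fr],0)[:2]
    print(np.degrees(s*th),"o",o,"c",c,"tip local",R.T@(ht[:2]-o),"c local",R.T@(c-o))
E
```

```text
[0.7853 0.3072 0.295 ] [0.7989 0.0584 0.295 ] [0.6053 0.2972 0.295 ] [0.618  0.0473 0.295 ] [0.59   0.2929 0.295 ] [0.6039 0.0454 0.295 ]
btn [0.6582 0.2746 0.319 ] tip [0.5451 0.1683 0.133 ] bottle cap [0.5675 0.4386 0.22  ]
0.2491714269333464 -3.1288098488321507
0.2502225009866219 -2.909287426917338
4.5 o [0.70392877 0.17788971] c [0.701875 0.177525] tip local [-0.15909155  0.00290141] c local [-0.00207605 -0.00020245]
-4.5 o [0.68823695 0.17192682] c [0.701875 0.177525] tip local [-0.14241115 -0.01484604] c local [0.01315678 0.00665095]
5.0 o [0.70477097 0.17829245] c [0.701875 0.177525] tip local [-0.15993428  0.00396182] c local [-0.00295184 -0.00051213]
-5.0 o [0.68733982 0.17166861] c [0.701875 0.177525] tip local [-0.14140496 -0.01575281] c local [0.01396945 0.00710093]
5.5 o [0.70560963 0.17870252] c [0.701875 0.177525] tip local [-0.16076771  0.00502954] c local [-0.0038303  -0.00081415]
-5.5 o [0.68644048 0.17141824] c [0.701875 0.177525] tip local [-0.14039091 -0.01665077] c local [0.01477816 0.00755798]
6.000000000000001 o [0.70644468 0.17911989] c [0.701875 0.177525] tip local [-0.1615918   0.00610449] c local [-0.00471136 -0.00110849]
-6.000000000000001 o [0.68553899 0.17117573] c [0.701875 0.177525] tip local [-0.13936905 -0.01753985] c local [0.01558284 0.00802207]
6.5 o [0.70727605 0.17954454] c [0.701875 0.177525] tip local [-0.16240648  0.0071866 ] c local [-0.00559495 -0.00139514]
-6.5 o [0.68463541 0.17094109] c [0.701875 0.177525] tip local [-0.13833948 -0.01841997] c local [0.01638345 0.00849316]
7.0 o [0.70810369 0.17997642] c [0.701875 0.177525] tip local [-0.16321168  0.00827577] c local [-0.00648101 -0.00167406]
-7.0 o [0.68372982 0.17071435] c [0.701875 0.177525] tip local [-0.13730226 -0.01929108] c local [0.01717992 0.00897123]
```

```bash
cat >> h.py <<'E'
from scipy.spatial.transform import Rotation as Ro, Slerp
O=np.array([.7015,.177,0]);YAW=.055;L=Ro.from_euler('z',YAW).as_matrix()
def tool(tau):  # tool y = locker y, z tilted tau forward of down
    z=np.array([np.sin(tau),0,-np.cos(tau)]);y=np.array([0,1.,0])
    return L@np.c_[np.cross(y,z),y,z]
def gp(q):  # handle point at door angle q
    a=np.arctan2(55,165)+q;r=np.hypot(.055,.165);return O+L@[-.09-r*np.sin(a),0,.28-r*np.cos(a)]
def tcp(g,tau,back=0): return g+tool(tau)[:,2]*(.019-back)
def plan(wps,start=None):
    "wps: (p,R,n) ; prints rounded rows with rounding fed back"
    o=observe();p,R=(np.array(o["tcp_pos"]),np.array(o["eef_rot"])) if start is None else start
    tr,dr=[],[]
    for pt,Rt,n in wps:
        p0=p.copy();s=Slerp([0,1],Ro.from_matrix([R,Rt]))
        for i in range(1,n+1):
            t=np.round(R.T@(p0+(pt-p0)*i/n-p),3);w=np.round(Ro.from_matrix(R.T@s(i/n).as_matrix()).as_rotvec(),2)
            p=p+R@t;R=R@Ro.from_rotvec(w).as_matrix();tr.append((t+0).tolist());dr.append((w+0).tolist())
    for k in range(0,len(tr),12): print("travel",tr[k:k+12],"\ndr",dr[k:k+12])
    return p,R
E
python3 - <<'E'
from h import *
T=np.pi/4
print(gp(0),tcp(gp(0),T,.1))
plan([(np.array([.3,.4,.28]),tool(0.05),5),(tcp(gp(0),T,.1),tool(T),7)])
E
```

```text
[0.55671926 0.16902902 0.115     ] [0.49953022 0.16588045 0.17227565]
travel [[-0.031, -0.025, -0.012], [-0.03, -0.027, -0.013], [-0.027, -0.03, -0.011], [-0.025, -0.031, -0.012], [-0.023, -0.033, -0.012], [-0.026, -0.035, 0.017], [-0.024, -0.035, 0.019], [-0.022, -0.035, 0.022], [-0.019, -0.035, 0.024], [-0.017, -0.035, 0.026], [-0.013, -0.034, 0.027], [-0.011, -0.035, 0.029]] 
dr [[0.0, -0.01, -0.08], [0.0, -0.01, -0.07], [-0.01, -0.01, -0.08], [0.0, -0.01, -0.07], [0.0, -0.01, -0.08], [0.0, -0.11, 0.0], [0.0, -0.1, 0.0], [0.0, -0.11, 0.0], [0.0, -0.1, 0.0], [0.0, -0.11, 0.0], [0.0, -0.1, 0.0], [0.0, -0.11, 0.0]]
```

Emit:
{"api": "send_rows", "payload": {"travel": [[-0.031, -0.025, -0.012], [-0.03, -0.027, -0.013], [-0.027, -0.03, -0.011], [-0.025, -0.031, -0.012], [-0.023, -0.033, -0.012], [-0.026, -0.035, 0.017], [-0.024, -0.035, 0.019], [-0.022, -0.035, 0.022], [-0.019, -0.035, 0.024], [-0.017, -0.035, 0.026], [-0.013, -0.034, 0.027], [-0.011, -0.035, 0.029]], "dr": [[0.0, -0.01, -0.08], [0.0, -0.01, -0.07], [-0.01, -0.01, -0.08], [0.0, -0.01, -0.07], [0.0, -0.01, -0.08], [0.0, -0.11, 0.0], [0.0, -0.1, 0.0], [0.0, -0.11, 0.0], [0.0, -0.1, 0.0], [0.0, -0.11, 0.0], [0.0, -0.1, 0.0], [0.0, -0.11, 0.0]], "hand": [-1, -1, -1, -1, -1, -1, -1, -1, -1, -1, -1, -1]}}

```text
t: 1.6
tcp_pos: [0.5034, 0.1683, 0.1744]
eef_rot: [[-0.704, -0.052, 0.708], [-0.038, 0.999, 0.036], [-0.709, -0.002, -0.705]]
wrist_force: [-63.2, -25.2, -90.5]
finger_gap: 0.0929
grasp_force: 0.0
```

Emit:
{"api": "send_rows", "payload": {"travel": [[0, 0, 0], [0, 0, 0]], "dr": [[0, 0, 0], [0, 0, 0]], "hand": [-1, -1]}}

```text
t: 1.85
tcp_pos: [0.502, 0.1688, 0.173]
eef_rot: [[-0.708, -0.052, 0.705], [-0.038, 0.999, 0.035], [-0.706, -0.001, -0.709]]
wrist_force: [0.0, 0.6, 0.9]
finger_gap: 0.093
grasp_force: 0.0
```

```bash
python3 - <<'E'
from h import *;import cv2
p,d=read_camera("wrist");cv2.imwrite("pics/w1.png",p[:,:,::-1]);np.save("w1.npy",d)
o=observe();print(o["tcp_pos"],o["eef_rot"],o["wrist_force"],o["joint_pos"])
m=camera_model("wrist");T=np.array(m["world_to_cam"])
def pr(P):
    c=T[:3,:3]@P+T[:3,3];q=m["intrinsics"]@c;return np.round(q[:2]/q[2],1)
for dx in(-.16,-.145,-.105):
  for z in(.097,.115,.133): print(dx,z,pr(O+L@[dx,0,z]))
plan([(tcp(gp(0),np.pi/4),tool(np.pi/4),5)])
E
```

```text
[0.50186613 0.16929432 0.17287331] [[-0.7075807  -0.05269392  0.7046651 ]
 [-0.03842793  0.99860952  0.03608777]
 [-0.70558688 -0.00154381 -0.70862174]] [-1.34684417  0.35599313 -0.80795172] [ 0.40117303 -0.78702381  2.49800641 -0.37813356  0.71465217 -1.02835729]
-0.16 0.097 [312.3 169.4]
-0.16 0.115 [312.  188.9]
-0.16 0.133 [311.8 209.9]
-0.145 0.097 [312.6 180.2]
-0.145 0.115 [312.4 199.1]
-0.145 0.133 [312.1 219.4]
-0.105 0.097 [313.2 204.5]
-0.105 0.115 [313.1 221.9]
-0.105 0.133 [312.9 240.4]
travel [[0.0, -0.001, 0.02], [0.001, 0.0, 0.019], [0.0, -0.001, 0.02], [0.001, 0.0, 0.02], [0.0, -0.001, 0.02]] 
dr [[0.0, 0.0, 0.0], [0.0, 0.0, 0.0], [0.0, 0.0, 0.0], [0.0, 0.0, 0.0], [0.0, 0.0, 0.0]]
```

View pics/w1.png

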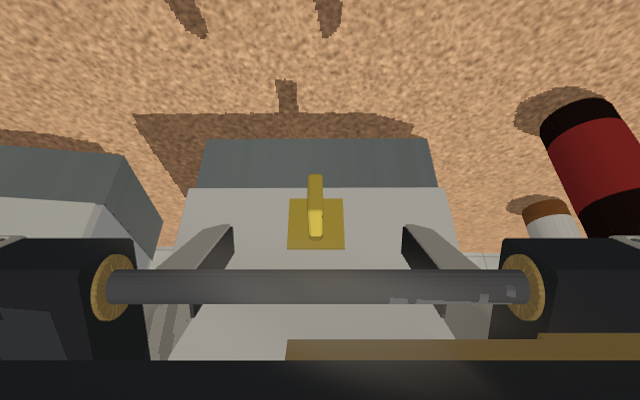

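The tab sits at pixel (315, 175–238), about 2 mm left of my estimate. Joint 3 is at its limit with this tilt, so I'll use a smaller one (30°) and gentler motion.

```bash
sed -i 's/O=np.array(\[.7015,.177,0\])/O=np.array([.7015,.179,0])/' h.py; python3 - <<'E'
from h import *
T=.52
plan([(tcp(gp(0),T,.09),tool(T),4),(tcp(gp(0),T,.08),tool(T),1),(tcp(gp(0),T,.01),tool(T),5),(tcp(gp(0),T),tool(T),2)])
E
```

```text
travel [[-0.004, 0.0, 0.003], [-0.004, -0.001, 0.002], [-0.005, 0.0, 0.002], [-0.005, 0.0, 0.002], [0.0, 0.0, 0.01], [0.0, 0.0, 0.014], [0.0, 0.0, 0.014], [0.0, 0.0, 0.014], [0.001, 0.0, 0.014], [0.0, 0.0, 0.014], [0.0, 0.0, 0.005], [0.0, 0.0, 0.005]] 
dr [[0.0, 0.07, 0.0], [0.0, 0.06, 0.0], [0.0, 0.07, 0.0], [0.0, 0.06, 0.0], [0.0, 0.0, 0.0], [0.0, 0.0, 0.0], [0.0, 0.0, 0.0], [0.0, 0.0, 0.0], [0.0, 0.0, 0.0], [0.0, 0.0, 0.0], [0.0, 0.0, 0.0], [0.0, 0.0, 0.0]]
```

Emit:
{"api": "send_rows", "payload": {"travel": [[-0.004, 0.0, 0.003], [-0.004, -0.001, 0.002], [-0.005, 0.0, 0.002], [-0.005, 0.0, 0.002], [0.0, 0.0, 0.01], [0.0, 0.0, 0.014], [0.0, 0.0, 0.014], [0.0, 0.0, 0.014], [0.001, 0.0, 0.014], [0.0, 0.0, 0.014], [0.0, 0.0, 0.005], [0.0, 0.0, 0.005]], "dr": [[0.0, 0.07, 0.0], [0.0, 0.06, 0.0], [0.0, 0.07, 0.0], [0.0, 0.06, 0.0], [0.0, 0.0, 0.0], [0.0, 0.0, 0.0], [0.0, 0.0, 0.0], [0.0, 0.0, 0.0], [0.0, 0.0, 0.0], [0.0, 0.0, 0.0], [0.0, 0.0, 0.0], [0.0, 0.0, 0.0]], "hand": [-1, -1, -1, -1, -1, -1, -1, -1, -1, -1, -1, -1]}}

```text
t: 3.4
tcp_pos: [0.5671, 0.1715, 0.1001]
eef_rot: [[-0.863, -0.053, 0.502], [-0.046, 0.999, 0.025], [-0.502, -0.001, -0.865]]
wrist_force: [0.5, -0.5, -0.2]
finger_gap: 0.0933
grasp_force: 0.0
```

Emit:
{"api": "send_rows", "payload": {"travel": [[0, 0, 0], [0, 0, 0], [0, 0, 0], [0, 0, 0], [0, 0, 0], [0, 0, 0], [0, 0, 0], [0, 0, 0], [0, 0, 0], [0, 0, 0]], "dr": [[0, 0, 0], [0, 0, 0], [0, 0, 0], [0, 0, 0], [0, 0, 0], [0, 0, 0], [0, 0, 0], [0, 0, 0], [0, 0, 0], [0, 0, 0]], "hand": [0, 0.4, 1, 1, 1, 1, 1, 1, 1, 1], "newtons": 25}}

```text
t: 4.65
tcp_pos: [0.5671, 0.1702, 0.1005]
eef_rot: [[-0.864, -0.052, 0.502], [-0.046, 0.999, 0.023], [-0.502, -0.003, -0.865]]
wrist_force: [-1.2, -9.2, 1.8]
finger_gap: 0.012
grasp_force: 25.0
```

```bash
python3 - <<'E'
from h import *
o=observe();print({k:np.round(v,4).tolist() for k,v in o.items()})
w=[];N=44;qs=np.linspace(0,1.44,N+1)[1:]
p0=np.array(o["tcp_pos"]);off=p0-tcp(gp(0),.52);print("off",off)
for q in qs:
    tau=.52-.36*q/1.44; w.append((tcp(gp(q),tau)+off*(1-q/1.44),tool(tau),1))
plan(w)
E
```

```text
{'t': 4.65, 'joint_pos': [0.2787, -0.2475, 2.1712, -0.1778, 0.7113, -1.2401], 'dq': [-0.0004, 0.0006, -0.0015, 0.0015, -0.0002, -0.0018], 'effort': [4.34, -34.4017, -48.1939, 0.8643, -4.1449, 0.0955], 'tcp_pos': [0.5671, 0.1702, 0.1005], 'eef_rot': [[-0.8635, -0.0519, 0.5017], [-0.0464, 0.9986, 0.0234], [-0.5022, -0.003, -0.8647]], 'wrist_force': [-1.2269, -9.2411, 1.8018], 'ft_torque': [-0.758, 0.2565, -0.3352], 'grasp_force': 24.9973, 'finger_gap': 0.012}
off [ 0.00100025 -0.0013635   0.00196677]
travel [[0.004, 0.0, -0.004], [0.004, 0.0, -0.005], [0.003, 0.0, -0.004], [0.004, 0.0, -0.005], [0.003, 0.0, -0.004], [0.004, 0.0, -0.005], [0.003, 0.0, -0.005], [0.003, 0.0, -0.005], [0.003, 0.0, -0.005], [0.003, 0.0, -0.005], [0.003, 0.0, -0.005], [0.002, 0.0, -0.005]] 
dr [[0.0, 0.01, 0.0], [0.0, 0.01, 0.0], [0.0, 0.01, 0.0], [0.0, 0.01, 0.0], [0.0, 0.01, 0.0], [0.0, 0.01, 0.0], [0.0, 0.0, 0.0], [0.0, 0.01, 0.0], [0.0, 0.01, 0.0], [0.0, 0.01, 0.0], [0.0, 0.01, 0.0], [0.0, 0.0, 0.0]]
travel [[0.003, 0.0, -0.005], [0.002, 0.0, -0.005], [0.003, 0.0, -0.005], [0.002, 0.0, -0.006], [0.002, 0
[... 501 characters left out ...]
0.0, 0.0, -0.005], [0.0, 0.0, -0.006], [0.0, 0.0, -0.006], [0.0, 0.0, -0.005], [-0.001, 0.0, -0.006], [0.0, 0.0, -0.006], [-0.001, 0.0, -0.005]] 
dr [[0.0, 0.01, 0.0], [0.0, 0.01, 0.0], [0.0, 0.01, 0.0], [0.0, 0.01, 0.0], [0.0, 0.0, 0.0], [0.0, 0.01, 0.0], [0.0, 0.01, 0.0], [0.0, 0.01, 0.0], [0.0, 0.01, 0.0], [0.0, 0.0, 0.0], [0.0, 0.01, 0.0], [0.0, 0.01, 0.0]]
travel [[-0.001, 0.0, -0.006], [0.0, 0.0, -0.005], [-0.001, 0.0, -0.006], [-0.002, 0.0, -0.005], [-0.001, 0.0, -0.006], [-0.001, 0.0, -0.005], [-0.002, 0.0, -0.006], [-0.002, 0.0, -0.005]] 
dr [[0.0, 0.01, 0.0], [0.0, 0.01, 0.0], [0.0, 0.01, 0.0], [0.0, 0.0, 0.0], [0.0, 0.01, 0.0], [0.0, 0.01, 0.0], [0.0, 0.01, 0.0], [0.0, 0.01, 0.0]]
```

Emit:
{"api": "send_rows", "payload": {"travel": [[0.004, -0.001, -0.004], [0.004, -0.001, -0.005], [0.003, 0.0, -0.004], [0.004, 0.0, -0.005], [0.003, 0.0, -0.004], [0.004, 0.0, -0.005], [0.003, 0.0, -0.005], [0.003, 0.0, -0.005], [0.003, 0.0, -0.005], [0.003, 0.0, -0.005], [0.003, 0.0, -0.005], [0.002, 0.0, -0.005]], "dr": [[0.0, 0.01, 0.0], [0.0, 0.01, 0.0], [0.0, 0.01, 0.0], [0.0, 0.01, 0.0], [0.0, 0.01, 0.0], [0.0, 0.01, 0.0], [0.0, 0.0, 0.0], [0.0, 0.01, 0.0], [0.0, 0.01, 0.0], [0.0, 0.01, 0.0], [0.0, 0.01, 0.0], [0.0, 0.0, 0.0]], "hand": [1, 1, 1, 1, 1, 1, 1, 1, 1, 1, 1, 1]}}

```text
t: 6.15
tcp_pos: [0.5069, 0.1665, 0.134]
eef_rot: [[-0.909, -0.053, 0.414], [-0.048, 0.999, 0.021], [-0.414, -0.001, -0.91]]
wrist_force: [5.3, 3.0, -1.7]
finger_gap: 0.0124
grasp_force: 25.0
```

```bash
python3 - <<'E'
from h import *
o=observe();R=np.array(o["eef_rot"]);g=np.array(o["tcp_pos"])-.019*R[:,2];l=L.T@(g-O)-[-.09,0,.28]
print("q",np.arctan2(-l[0],-l[2])-.3217,"r",np.hypot(l[0],l[2]),"y",l[1],o["wrist_force"],o["grasp_force"],o["joint_pos"])
E
```

```text
q 0.39823821564045014 r 0.17118831212559737 y -0.0017865327119717918 [ 5.31378166  2.9652336  -1.70388939] 24.995773136615753 [ 0.29105726 -0.4055645   2.19421126 -0.12233889  0.9400079  -1.28113046]
```

Emit:
{"api": "send_rows", "payload": {"travel": [[0.003, 0.0, -0.005], [0.002, 0.0, -0.005], [0.003, 0.0, -0.005], [0.002, 0.0, -0.006], [0.002, 0.0, -0.005], [0.002, 0.0, -0.005], [0.001, 0.0, -0.006], [0.002, 0.0, -0.005], [0.001, 0.0, -0.006], [0.002, 0.0, -0.005], [0.001, 0.0, -0.006], [0.001, 0.0, -0.006]], "dr": [[0.0, 0.01, 0.0], [0.0, 0.01, 0.0], [0.0, 0.01, 0.0], [0.0, 0.01, 0.0], [0.0, 0.01, 0.0], [0.0, 0.0, 0.0], [0.0, 0.01, 0.0], [0.0, 0.01, 0.0], [0.0, 0.01, 0.0], [0.0, 0.01, 0.0], [0.0, 0.0, 0.0], [0.0, 0.01, 0.0]], "hand": [1, 1, 1, 1, 1, 1, 1, 1, 1, 1, 1, 1]}}

```text
t: 7.65
tcp_pos: [0.4626, 0.1639, 0.1857]
eef_rot: [[-0.946, -0.053, 0.321], [-0.05, 0.999, 0.016], [-0.321, -0.001, -0.947]]
wrist_force: [5.8, 1.2, -2.5]
finger_gap: 0.0115
grasp_force: 25.0
```

```bash
cat > s.py <<'E'
from h import *
o=observe();R=np.array(o["eef_rot"]);g=np.array(o["tcp_pos"])-.019*R[:,2];l=L.T@(g-O)-[-.09,0,.28]
q=np.arctan2(-l[0],-l[2])-.3217;tau=np.arctan2(R[0,2],-R[2,2])
print("q",q,"tau",tau,"r",np.hypot(l[0],l[2]),"y",l[1],o["wrist_force"],o["finger_gap"],o["joint_pos"])
N=22;w=[];off=g-gp(q)
for s in np.linspace(q,1.46,N+1)[1:]:
    t=tau+(.16-tau)*(s-q)/(1.46-q);w.append((tcp(gp(s)+off,t),tool(t),1))
plan(w)
E
python3 s.py
```

```text
q 0.7929872504158565 tau 0.3267385996487174 r 0.1732328241093418 y -0.0019403894868365366 [ 5.78713062  1.22096315 -2.49514973] 0.011515105973135686 [ 0.29679998 -0.494277    2.13455935 -0.08526567  1.18482707 -1.30729854]
travel [[0.001, 0.0, -0.005], [0.0, 0.0, -0.005], [0.001, 0.0, -0.006], [0.0, 0.0, -0.005], [0.001, 0.0, -0.005], [0.0, 0.0, -0.006], [0.0, 0.0, -0.005], [0.0, 0.0, -0.005], [-0.001, 0.0, -0.005], [0.0, 0.0, -0.006], [0.0, 0.0, -0.005], [-0.001, 0.0, -0.005]] 
dr [[0.0, 0.01, 0.0], [0.0, 0.01, 0.0], [0.0, 0.0, 0.0], [0.0, 0.01, 0.0], [0.0, 0.01, 0.0], [0.0, 0.01, 0.0], [0.0, 0.0, 0.0], [0.0, 0.01, 0.0], [0.0, 0.01, 0.0], [0.0, 0.01, 0.0], [0.0, 0.0, 0.0], [0.0, 0.01, 0.0]]
travel [[-0.001, 0.0, -0.005], [0.0, 0.0, -0.005], [-0.001, 0.0, -0.006], [-0.001, 0.0, -0.005], [-0.002, 0.0, -0.005], [-0.001, 0.0, -0.005], [-0.001, 0.0, -0.005], [-0.002, 0.0, -0.005], [-0.001, 0.0, -0.005], [-0.002, 0.0, -0.005]] 
dr [[0.0, 0.01, 0.0], [0.0, 0.01, 0.0], [0.0, 0.0, 0.0], [0.0, 0.01, 0.0], [0.0, 0.01, 0.0], [0.0, 0.01, 0.0], [0.0, 0.0, 0.0], [0.0, 0.01, 0.0], [0.0, 0.01, 0.0], [0.0, 0.01, 0.0]]
```

Emit:
{"api": "send_rows", "payload": {"travel": [[0.001, 0.0, -0.005], [0.0, 0.0, -0.005], [0.001, 0.0, -0.006], [0.0, 0.0, -0.005], [0.001, 0.0, -0.005], [0.0, 0.0, -0.006], [0.0, 0.0, -0.005], [0.0, 0.0, -0.005], [-0.001, 0.0, -0.005], [0.0, 0.0, -0.006], [0.0, 0.0, -0.005], [-0.001, 0.0, -0.005]], "dr": [[0.0, 0.01, 0.0], [0.0, 0.01, 0.0], [0.0, 0.0, 0.0], [0.0, 0.01, 0.0], [0.0, 0.01, 0.0], [0.0, 0.01, 0.0], [0.0, 0.0, 0.0], [0.0, 0.01, 0.0], [0.0, 0.01, 0.0], [0.0, 0.01, 0.0], [0.0, 0.0, 0.0], [0.0, 0.01, 0.0]], "hand": [1, 1, 1, 1, 1, 1, 1, 1, 1, 1, 1, 1]}}

```text
t: 9.15
tcp_pos: [0.4434, 0.1628, 0.2454]
eef_rot: [[-0.971, -0.053, 0.233], [-0.052, 0.999, 0.01], [-0.233, -0.002, -0.972]]
wrist_force: [-2.2, -4.3, -6.6]
finger_gap: 0.0117
grasp_force: 25.0
```

```bash
sed -i 's/N=22/N=11/' s.py; python3 s.py
```

```text
q 1.1560281098874237 tau 0.23489454442961524 r 0.17376444424978782 y -0.00194088380851322 [-2.17560136 -4.29259039 -6.63455298] 0.011687970584173233 [ 0.28834273 -0.47788008  1.99784882 -0.05711861  1.39348638 -1.33164859]
travel [[-0.001, 0.0, -0.005], [0.0, 0.0, -0.004], [-0.001, 0.0, -0.005], [-0.001, 0.0, -0.005], [-0.001, 0.0, -0.005], [-0.001, 0.0, -0.004], [-0.001, 0.0, -0.005], [-0.002, 0.0, -0.004], [-0.001, 0.0, -0.005], [-0.002, 0.0, -0.004], [-0.001, 0.0, -0.005]] 
dr [[0.0, 0.01, 0.0], [0.0, 0.0, 0.0], [0.0, 0.01, 0.0], [0.0, 0.01, 0.0], [0.0, 0.0, 0.0], [0.0, 0.01, 0.0], [0.0, 0.01, 0.0], [0.0, 0.0, 0.0], [0.0, 0.01, 0.0], [0.0, 0.01, 0.0], [0.0, 0.01, 0.0]]
```

Emit:
{"api": "send_rows", "payload": {"travel": [[-0.001, 0.0, -0.005], [0.0, 0.0, -0.004], [-0.001, 0.0, -0.005], [-0.001, 0.0, -0.005], [-0.001, 0.0, -0.005], [-0.001, 0.0, -0.004], [-0.001, 0.0, -0.005], [-0.002, 0.0, -0.004], [-0.001, 0.0, -0.005], [-0.002, 0.0, -0.004], [-0.001, 0.0, -0.005], [0, 0, 0]], "dr": [[0.0, 0.01, 0.0], [0.0, 0.0, 0.0], [0.0, 0.01, 0.0], [0.0, 0.01, 0.0], [0.0, 0.0, 0.0], [0.0, 0.01, 0.0], [0.0, 0.01, 0.0], [0.0, 0.0, 0.0], [0.0, 0.01, 0.0], [0.0, 0.01, 0.0], [0.0, 0.01, 0.0], [0, 0, 0]], "hand": [1, 1, 1, 1, 1, 1, 1, 1, 1, 1, 1, 1]}}

```text
t: 10.65
tcp_pos: [0.446, 0.163, 0.2987]
eef_rot: [[-0.986, -0.052, 0.157], [-0.052, 0.999, 0.007], [-0.157, -0.002, -0.988]]
wrist_force: [0.3, -5.6, -4.8]
finger_gap: 0.0117
grasp_force: 25.0
```

```bash
python3 s.py|head -1; python3 - <<'E'
import cv2
from station import *
p,d=read_camera("scene");cv2.imwrite("pics/s2.png",cv2.resize(p[180:340,220:420,::-1],None,fx=3.5,fy=3.5))
E
```

```text
q 1.4675634149134922 tau 0.15771160766192843 r 0.17306516186654625 y -0.0019423213141314733 [ 0.28555162 -5.55666225 -4.80971367] 0.011707566824439448 [ 0.27071293 -0.39227787  1.83004399 -0.03567771  1.55004267 -1.35447886]
```

View pics/s2.png

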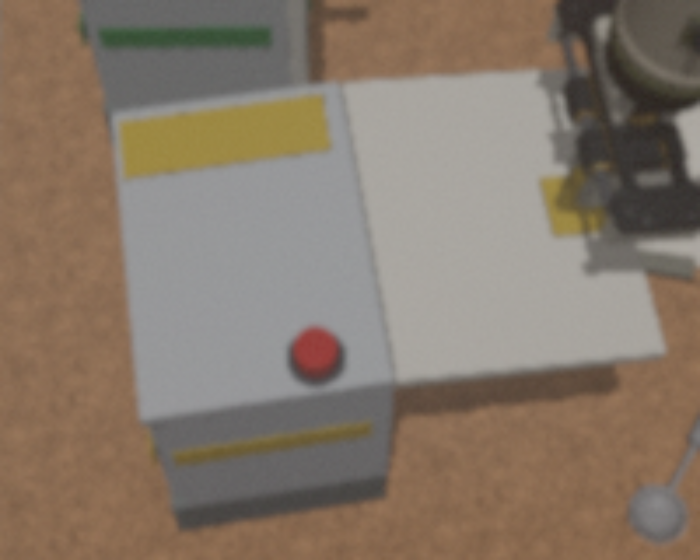

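The door is raised, with its panel flat and the tab in the pinch. Next I release it and back out upward.

Emit:
{"api": "send_rows", "payload": {"travel": [[0, 0, 0], [0, 0, 0], [0, 0, 0], [0, 0, 0], [0, 0, 0], [0, 0, -0.005], [0, 0, -0.012], [0, 0, -0.02], [0, 0, -0.02], [0, 0, -0.02], [0, 0, -0.012], [0, 0, -0.005]], "dr": [[0, 0, 0], [0, 0, 0], [0, 0, 0], [0, 0, 0], [0, 0, 0], [0, 0, 0], [0, 0, 0], [0, 0, 0], [0, 0, 0], [0, 0, 0], [0, 0, 0], [0, 0, 0]], "hand": [-0.2, -0.2, -0.2, -0.2, -0.2, -0.2, -0.2, -0.2, -0.2, -0.2, -0.2, -0.2]}}

```text
t: 12.2
tcp_pos: [0.4309, 0.1627, 0.3917]
eef_rot: [[-0.986, -0.053, 0.157], [-0.052, 0.999, 0.007], [-0.157, -0.001, -0.988]]
wrist_force: [-0.2, -0.2, 1.5]
finger_gap: 0.0558
grasp_force: 0.0
```

```bash
cat > door.py <<'E'
from h import *
import sys
# door angle from top-camera depth: fit over door region points in locker frame
p,d=read_camera("top");m=camera_model("top");K=m["intrinsics"];T=np.array(m["world_to_cam"])
v,u=np.nonzero(d>0);Z=d[v,u];C=np.c_[(u-K[0,2])*Z/K[0,0],(v-K[1,2])*Z/K[1,1],Z]
W=((C-T[:3,3])@T[:3,:3]-O)@L
s=(np.abs(W[:,1])<.12)&(np.abs(W[:,1])>.03)&(W[:,0]<-.12)&(W[:,0]>-.28)&(W[:,2]>.15)&(W[:,2]<.36)
print("n",s.sum())
if s.sum()>50:
    k=np.polyfit(W[s,0],W[s,2],1)[0];print("slope",k,"q",np.pi/2-np.arctan(k), "median z",np.median(W[s,2]))
import cv2;cv2.imwrite(f"pics/{sys.argv[1]}.png",cv2.resize(p[120:260,180:430,::-1],None,fx=3,fy=3))
E
python3 door.py t3; python3 - <<'E'
from h import *
o=observe();print(o["t"],o["tcp_pos"],o["finger_gap"])
plan([(np.array([.5,.2,.45]),tool(0.03),6),(np.array([.6582,.2746,.38]),tool(0),12)])
E
```

```text
n 2227
slope 0.2749190190517263 q 1.3025054047905926 median z 0.2670870723878192
12.25 [0.43088517 0.16269526 0.39170427] 0.05569151905827901
travel [[-0.013, 0.006, -0.008], [-0.013, 0.005, -0.008], [-0.013, 0.006, -0.008], [-0.013, 0.005, -0.009], [-0.012, 0.006, -0.008], [-0.013, 0.006, -0.01], [-0.013, 0.005, 0.006], [-0.014, 0.006, 0.006], [-0.013, 0.005, 0.007], [-0.013, 0.006, 0.006], [-0.014, 0.005, 0.006], [-0.013, 0.006, 0.006]] 
dr [[0.0, 0.02, 0.0], [0.0, 0.02, 0.0], [0.0, 0.02, 0.0], [0.0, 0.03, 0.0], [0.0, 0.02, 0.0], [0.0, 0.02, 0.0], [0.0, 0.0, 0.0], [0.0, 0.0, 0.0], [0.0, 0.01, 0.0], [0.0, 0.0, 0.0], [0.0, 0.0, 0.0], [0.0, 0.0, 0.0]]
travel [[-0.013, 0.005, 0.006], [-0.014, 0.006, 0.006], [-0.013, 0.005, 0.006], [-0.014, 0.006, 0.006], [-0.013, 0.005, 0.006], [-0.013, 0.006, 0.006]] 
dr [[0.0, 0.01, 0.0], [0.0, 0.0, 0.0], [0.0, 0.0, 0.0], [0.0, 0.0, 0.0], [0.0, 0.01, 0.0], [0.0, 0.0, 0.0]]
```

The stay holds the door at about 1.30. Now I move above the button with the fingers shut.

Emit:
{"api": "send_rows", "payload": {"travel": [[-0.013, 0.006, -0.008], [-0.013, 0.005, -0.008], [-0.013, 0.006, -0.008], [-0.013, 0.005, -0.009], [-0.012, 0.006, -0.008], [-0.013, 0.006, -0.01], [-0.013, 0.005, 0.006], [-0.014, 0.006, 0.006], [-0.013, 0.005, 0.007], [-0.013, 0.006, 0.006], [-0.014, 0.005, 0.006], [-0.013, 0.006, 0.006]], "dr": [[0.0, 0.02, 0.0], [0.0, 0.02, 0.0], [0.0, 0.02, 0.0], [0.0, 0.03, 0.0], [0.0, 0.02, 0.0], [0.0, 0.02, 0.0], [0.0, 0.0, 0.0], [0.0, 0.0, 0.0], [0.0, 0.01, 0.0], [0.0, 0.0, 0.0], [0.0, 0.0, 0.0], [0.0, 0.0, 0.0]], "hand": [-0.2, -0.2, 1, 1, 1, 1, 1, 1, 1, 1, 1, 1]}}

```text
t: 13.75
tcp_pos: [0.5798, 0.2379, 0.4127]
eef_rot: [[-0.998, -0.053, 0.016], [-0.053, 0.999, -0.001], [-0.016, -0.001, -1.0]]
wrist_force: [-0.3, -0.3, -0.0]
finger_gap: 0.0005
grasp_force: 0.0
```

Emit:
{"api": "send_rows", "payload": {"travel": [[-0.013, 0.005, 0.006], [-0.014, 0.006, 0.006], [-0.013, 0.005, 0.006], [-0.014, 0.006, 0.006], [-0.013, 0.005, 0.006], [-0.013, 0.006, 0.006], [0, 0, 0], [0, 0, 0]], "dr": [[0.0, 0.01, 0.0], [0.0, 0.0, 0.0], [0.0, 0.0, 0.0], [0.0, 0.0, 0.0], [0.0, 0.01, 0.0], [0.0, 0.0, 0.0], [0, 0, 0], [0, 0, 0]], "hand": [1, 1, 1, 1, 1, 1, 1, 1]}}

```text
t: 14.75
tcp_pos: [0.6574, 0.2747, 0.3782]
eef_rot: [[-0.999, -0.053, -0.004], [-0.053, 0.999, -0.001], [0.004, -0.001, -1.0]]
wrist_force: [-0.1, -0.1, -0.2]
finger_gap: 0.0
grasp_force: 0.0
```

```bash
python3 door.py t4; python3 - <<'E'
from h import *;import cv2
o=observe();print(o["t"],o["tcp_pos"],o["eef_rot"],o["finger_gap"],o["wrist_force"])
p,d=read_camera("wrist");cv2.imwrite("pics/w5.png",p[:,:,::-1])
m=camera_model("wrist");T=np.array(m["world_to_cam"])
c=T[:3,:3]@[.6582,.2746,.319]+T[:3,3];q=m["intrinsics"]@c;print("btn px",q[:2]/q[2],c)
plan([(np.array([.6582,.2746,.325]),tool(0),5),(np.array([.6582,.2746,.307]),tool(0),6)])
E
```

```text
n 1503
slope 0.2734720704034557 q 1.303851174035798 median z 0.2682771522588603
14.8 [0.65735636 0.27464147 0.37875403] [[-0.99860468 -0.05272859 -0.00289558]
 [-0.05272512  0.99860826 -0.00126323]
 [ 0.00295816 -0.00110879 -0.99999501]] 0.00036597095677911136 [-0.3997551   0.69156096 -0.42357754]
btn px [316.11405206 209.05469351] [-0.00088471  0.00977969  0.23533589]
travel [[0.0, 0.0, 0.011], [0.0, 0.0, 0.011], [-0.001, 0.0, 0.01], [0.0, 0.0, 0.011], [0.0, 0.0, 0.011], [0.0, 0.0, 0.003], [0.0, 0.0, 0.003], [0.0, 0.0, 0.003], [0.0, 0.0, 0.003], [0.0, 0.0, 0.003], [0.0, 0.0, 0.003]] 
dr [[0.0, 0.0, 0.0], [0.0, 0.0, 0.0], [0.0, 0.0, 0.0], [0.0, 0.0, 0.0], [0.0, 0.0, 0.0], [0.0, 0.0, 0.0], [0.0, 0.0, 0.0], [0.0, 0.0, 0.0], [0.0, 0.0, 0.0], [0.0, 0.0, 0.0], [0.0, 0.0, 0.0]]
```

View pics/w5.png

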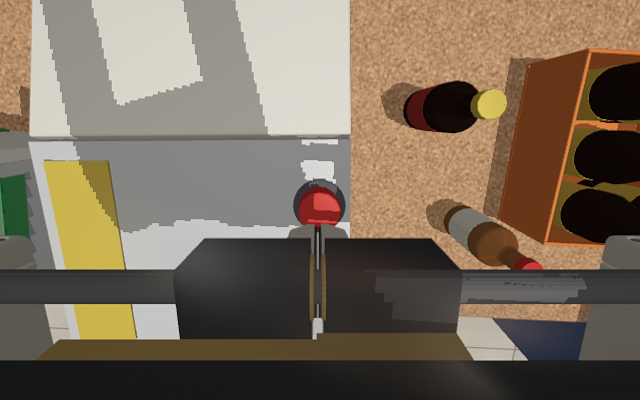

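The button is centred near (320,208), within 2 mm of the predicted position. Pressing.

Emit:
{"api": "send_rows", "payload": {"travel": [[0.0, 0.001, 0.008], [0.0, 0.0, 0.014], [-0.001, 0.0, 0.014], [0.0, 0.0, 0.011], [0.0, 0.0, 0.006], [0.0, 0.0, 0.003], [0.0, 0.0, 0.003], [0.0, 0.0, 0.003], [0.0, 0.0, 0.003], [0.0, 0.0, 0.003], [0.0, 0.0, 0.003], [0, 0, 0]], "dr": [[0, 0, 0], [0, 0, 0], [0, 0, 0], [0, 0, 0], [0, 0, 0], [0, 0, 0], [0, 0, 0], [0, 0, 0], [0, 0, 0], [0, 0, 0], [0, 0, 0], [0, 0, 0]], "hand": [1, 1, 1, 1, 1, 1, 1, 1, 1, 1, 1, 1]}}

```text
t: 16.35
tcp_pos: [0.6586, 0.2757, 0.3077]
eef_rot: [[-0.999, -0.053, -0.002], [-0.053, 0.999, -0.001], [0.002, -0.001, -1.0]]
wrist_force: [1.5, -0.0, 2.8]
finger_gap: 0.0004
grasp_force: 1.6
```

```bash
python3 door.py t6;python3 -c "
from station import *;o=observe();print(o['t'],o['tcp_pos'],o['wrist_force'])"
```

```text
n 1464
slope 0.5719299185415926 q 1.0512723555773142 median z 0.24390767172510888
16.4 [0.65863551 0.27575094 0.30771156] [0.89290276 0.0516315  2.89345244]
```

The door is sinking, so I lift off and wait.

Emit:
{"api": "send_rows", "payload": {"travel": [[0, 0, -0.004], [0, 0, -0.01], [0, 0, -0.015], [0, 0, -0.018], [0, 0, -0.018], [0, 0, -0.018], [0, 0, -0.012], [0, 0, -0.005], [0, 0, 0], [0, 0, 0], [0, 0, 0], [0, 0, 0]], "dr": [[0, 0, 0], [0, 0, 0], [0, 0, 0], [0, 0, 0], [0, 0, 0], [0, 0, 0], [0, 0, 0], [0, 0, 0], [0, 0, 0], [0, 0, 0], [0, 0, 0], [0, 0, 0]], "hand": [1, 1, 1, 1, 1, 1, 1, 1, 1, 1, 1, 1]}}

```text
t: 17.9
tcp_pos: [0.6585, 0.2758, 0.407]
eef_rot: [[-0.999, -0.053, -0.004], [-0.053, 0.999, -0.002], [0.004, -0.001, -1.0]]
wrist_force: [-0.7, -0.6, -0.6]
finger_gap: 0.0005
grasp_force: 0.0
```

Emit:
{"api": "send_rows", "payload": {"travel": [[0, 0, 0], [0, 0, 0], [0, 0, 0], [0, 0, 0], [0, 0, 0], [0, 0, 0], [0, 0, 0], [0, 0, 0], [0, 0, 0], [0, 0, 0], [0, 0, 0], [0, 0, 0]], "dr": [[0, 0, 0], [0, 0, 0], [0, 0, 0], [0, 0, 0], [0, 0, 0], [0, 0, 0], [0, 0, 0], [0, 0, 0], [0, 0, 0], [0, 0, 0], [0, 0, 0], [0, 0, 0]], "hand": [1, 1, 1, 1, 1, 1, 1, 1, 1, 1, 1, 1]}}

```text
t: 19.4
tcp_pos: [0.6586, 0.2758, 0.4074]
eef_rot: [[-0.999, -0.053, -0.003], [-0.053, 0.999, -0.001], [0.003, -0.001, -1.0]]
wrist_force: [-0.3, -0.1, -0.1]
finger_gap: 0.0004
grasp_force: 0.0
```

Emit:
{"api": "send_rows", "payload": {"travel": [[0, 0, 0], [0, 0, 0], [0, 0, 0], [0, 0, 0], [0, 0, 0], [0, 0, 0], [0, 0, 0], [0, 0, 0], [0, 0, 0], [0, 0, 0], [0, 0, 0], [0, 0, 0]], "dr": [[0, 0, 0], [0, 0, 0], [0, 0, 0], [0, 0, 0], [0, 0, 0], [0, 0, 0], [0, 0, 0], [0, 0, 0], [0, 0, 0], [0, 0, 0], [0, 0, 0], [0, 0, 0]], "hand": [1, 1, 1, 1, 1, 1, 1, 1, 1, 1, 1, 1]}}

```text
t: 20.9
tcp_pos: [0.6586, 0.2758, 0.4074]
eef_rot: [[-0.999, -0.053, -0.003], [-0.053, 0.999, -0.001], [0.003, -0.001, -1.0]]
wrist_force: [-0.6, -0.9, 0.4]
finger_gap: 0.0001
grasp_force: 0.0
```

Emit:
{"api": "send_rows", "payload": {"travel": [[0, 0, 0], [0, 0, 0], [0, 0, 0], [0, 0, 0], [0, 0, 0], [0, 0, 0], [0, 0, 0], [0, 0, 0], [0, 0, 0], [0, 0, 0], [0, 0, 0], [0, 0, 0]], "dr": [[0, 0, 0], [0, 0, 0], [0, 0, 0], [0, 0, 0], [0, 0, 0], [0, 0, 0], [0, 0, 0], [0, 0, 0], [0, 0, 0], [0, 0, 0], [0, 0, 0], [0, 0, 0]], "hand": [1, 1, 1, 1, 1, 1, 1, 1, 1, 1, 1, 1]}}

```text
t: 22.4
tcp_pos: [0.6586, 0.2758, 0.4074]
eef_rot: [[-0.999, -0.053, -0.003], [-0.053, 0.999, -0.001], [0.003, -0.001, -1.0]]
wrist_force: [0.2, -0.3, 0.1]
finger_gap: 0.0005
grasp_force: 0.0
```

```bash
python3 door.py t7; python3 - <<'E'
from station import *;import cv2
p,d=read_camera("scene");cv2.imwrite("pics/s7.png",p[:,:,::-1]);o=observe();print(o["t"],o["tcp_pos"],o["wrist_force"])
E
```

```text
n 0
22.5 [0.65863979 0.27580625 0.40738971] [ 0.60394878 -0.05117072  0.1490965 ]
```

View pics/s7.png

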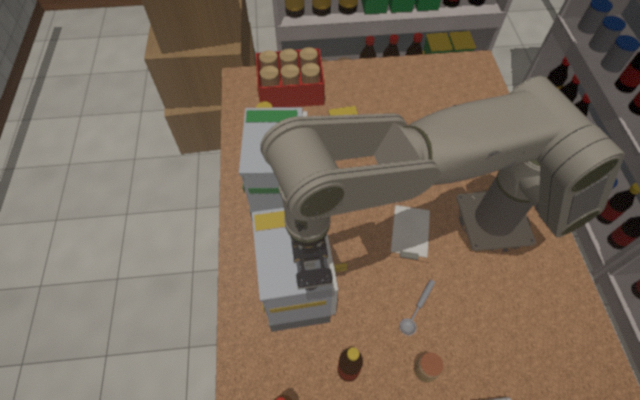

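View pics/t7.png

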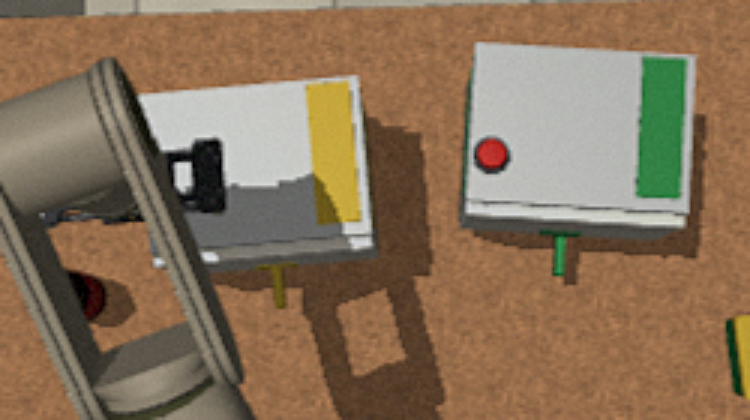

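The yellow tab tip is back at its starting pixel (273,222), so the sauce door is shut. The green-handled door is shut and the bottle still stands at (350,362) in the scene view.

```bash
python3 -c "
from station import *;print(job_done())"
```

```text
the job is handed in; nothing more can be done
None
```

The sauce locker door was lifted until the stay locked and held it at about 1.30 rad by itself, then the red button released it and it sank fully shut; the green-handled locker stayed shut, the soy bottle and tub were never touched, and the job is handed in.

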